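# Put the microscope accessories back in their own trays

## Robot

A 6-joint arm with a two-finger parallel gripper is mounted at the origin on a cart in front of the work surface, level with it; the furniture and walls round the work are solid. World frame = base frame: x ahead of the robot, y to its left, z up, the work surface at z = 0. Lengths are in m, angles in rad, forces in N, time in s.
With the tool pointing down it reaches from about 0.375 to 0.825 m from the base axis. Payload 5.5 kg.
Tool frame: the origin (TCP) lies on the centre line of the jaws, within the pads' length; the fingertips stand 25 mm ahead of it and the grasp point (between the pads) lies 6 mm ahead of it; z points along the fingers, y is the line along which they close (so a half turn about z gives the same grasp; the last joint's range is limited). The gripper opens to 85 mm and grips with 20 to 120 N. Pads are 22 mm wide; open, the fingers measure 114 mm over their backs; the gripper's body (76 mm by 85 mm) begins 54 mm behind the grasp point. The pads swing forward as they close: fully open they stand 13 mm farther back than shut.
Start: joints at [0, 0.314, -0.047, 1.21, 0, 1.571], TCP at [0.6, -0, 0.256] pointing down, gripper open.
Joint ranges: [-2.67, 2.67], [-0.69, 1.73], [-1.03, 1.25], [-2.08, 2.16], [-1.42, 1.45], [-3.14, 3.14]. Speed limits (rad/s): [2.39, 2.39, 3.01, 3.14, 3.14, 3.14].

## Interface

Orientations are given as a unit quaternion [w, x, y, z].
In Python, from bench import manip, imaging gives the robot as it stands.
- The arm moves only by the tool drive_tool, never from a script. Its argument "moves" is one flat list of numbers, 7 for each row, row after row: the turn, a rotation vector about the tool's x, y, z in degrees, then the shift along the tool's x, y, z in cm, then the opening, from 0 (shut) to 1 (fully open). A call has 1 to 5 rows; each row is the pose to reach, as a shift and turn from the pose commanded when the call began, along the tool's axes at that moment; what a row does not reach only later rows make up. A row lasts 1/8 s, in which the tool goes at most 62.5 mm and 10.7 degrees, less where a joint would pass 70% of its speed; a pose out of reach is approached as far as the arm can. A call with a gripper value outside its range is refused whole. The fingers move at their own pace and stop on an object; "newtons" is the grip in N (left out, the last holds). Time passes only in rows, so rows that repeat a pose let the fingers close. It gives the time, the measured TCP pose, the force, the opening and the grip force at its end, in the units of the state.
- manip.get_obs(): the state, without advancing time (a new reading comes with each control period).
- imaging.snapshot(name): name is "scene" or "side" or "wrist"; returns a dict with "image" (400x640x3 uint8, red, green, blue), "depth" (400x640 float32, m along the optical axis (not along the pixel's ray), 0 where there is no reading), "vfov" (degrees; the focal length in pixels is half the picture's height over the tangent of half this angle, whatever the lens; pixels are square), "cx", "cy" (the principal point, pixels), "extrinsics" (4x4, takes a point from world to camera coordinates); the wrist camera has in their place "hand_eye" (4x4, takes a point from camera to tool coordinates, whose origin is the TCP and whose axes are the flange's). Camera axes: x right, y down, z forward; pixel columns grow to the right and rows downward; lengths in m; the calibration is good to about 2 mm. The wrist camera is an equidistant fisheye: a pixel r from the principal point sees the ray r / f radians off the axis. A picture is of the moment at which its call begins: read the wrist's pose just before it.
- manip.finish_job(): hands the job in; it is judged then, once.
The state is a dict: "time": time; "joint_positions": joint angles; "qd": joint speeds; "tau": joint torques, N m; "tool_pos": TCP position; "tcp_rot": TCP orientation; "ft_force": force on the tool from outside, world axes, zero at the start; "ft_torque": the same for the moment, N m; "width": opening from 0.0 (shut) to 1.0 (fully open); "grip_force": force on a finger pad.
Only numpy, scipy, OpenCV 4.12 (cv2) and the standard library are available. Lean on these libraries where they do the work, as an engineer would, in place of code of your own. Each camera call takes 0.05 s, during which the arm holds its last target. There are 200 camera calls.

## Task

The microscope accessories stand in each other's trays. Swap them about so that each stands in the middle of its own tray: the oil bottle in the round tray with the tab, the objective case in the six-sided tray, the filter case in the square tray and the cover-glass box in the oblong tray, all upright and right way up; the empty rubber mat is free for setting a thing aside on the way. Leave the tally counter where it is.

Things in the scene. Friction and masses are not known exactly. Their poses are not given: they have to be found in the camera images.
- oil_bottle: The immersion oil bottle: small brown dropper bottle with a tapering cap, standing upright; round body 28 mm across and 46 mm tall (grasp here), cap above it 18 mm across, 70 mm tall overall. Origin: centre of the underside, z along its axis. About 70 g.
- lens_case: The objective case: round screw canister, pale grey with a dark ribbed lid, standing upright; body 35 mm across up to 45 mm height (grasp here), lid 37 mm across, 62 mm tall overall. Origin: centre of the underside, z along its axis. About 45 g.
- filter_case: The filter case: the black, nearly square flat box, 48 mm along its x, 48 mm along its y, 26 mm high; lies flat with z up. Origin: underside, 1 mm off the middle of the box towards its -x side. Grasp it across two opposite sides. About 50 g.
- cover_box: The cover-glass box: the small square box, white below with a blue lid, 35 x 35 mm along its x and y, 22 mm high; lies flat with z up. Origin: centre of the underside. Grasp it across two opposite sides. About 30 g.
- round_tray: Round tray, 86 mm outer diameter, with a flat thumb tab 30 mm wide and 3 mm thick that reaches to 62 mm from its centre along its +x. Fixed to the desk, bare aluminium: floor 3 mm thick, lip 3 mm thick standing 4 mm above the floor (7 mm overall). Origin: centre of the underside, on the desk; z up. Home of the oil bottle; at the start it holds the filter case or the cover-glass box.
- hex_tray: Six-sided tray, 84 mm across the flats outside, one flat facing its +x. Fixed to the desk, bare aluminium: floor 3 mm thick, lip 3 mm thick standing 4 mm above the floor (7 mm overall). Origin: centre of the underside, on the desk; z up. Home of the objective case; at the start it holds the filter case or the cover-glass box.
- square_tray: Square tray, 82 x 82 mm outside. Fixed to the desk, bare aluminium: floor 3 mm thick, lip 3 mm thick standing 4 mm above the floor (7 mm overall). Origin: centre of the underside, on the desk; z up. Home of the filter case; at the start it holds the oil bottle or the objective case.
- oblong_tray: Oblong tray, 68 mm along its x and 118 mm along its y outside. Fixed to the desk, bare aluminium: floor 3 mm thick, lip 3 mm thick standing 4 mm above the floor (7 mm overall). Origin: centre of the underside, on the desk; z up. Home of the cover-glass box; at the start it holds the oil bottle or the objective case.
- spare_mat: Empty flat dark rubber mat, 80 x 80 mm, 3 mm thick, without a lip, fixed to the desk: a free spot for setting one thing aside. Origin: centre of its underside, on the desk.
- tally_counter: Hand tally counter, a bystander: white-and-metal round housing 45 mm across with a small knob and lever, 68 x 52 mm overall and 24 mm high, loose on the desk to the left, close to the trays. Origin: on its underside near the middle. Behind it a fixed monitor leans over the back left of the desk (its nearest edge about 0.6 m ahead of the robot and 0.34 m to its left, 0.1 to 0.43 m high): keep the wrist to the robot side of it.
Things that resemble listed ones, but are neither listed nor needed, are in the scene too. Leave any orange or purple look-alike of the oil_bottle alone.

How it is judged:
At the end, for the whole second after the job is handed in: Each of the four things stands on the floor of its own tray (underside less than 8 mm above the tray's underside), its origin within 15 mm horizontally of the tray's centre, upright within 0.12 rad, and at rest (horizontal distance between oil_bottle and round_tray below 0.015 m and z of oil_bottle in the frame of round_tray between 0 and 0.008 m and angle between each of oil_bottle, lens_case, filter_case, cover_box's own z axis and vertical below 0.12 rad and linear speed of each of oil_bottle, lens_case, filter_case, cover_box below 0.02 m/s and angular speed of each of oil_bottle, lens_case, filter_case, cover_box below 0.3 rad/s and horizontal distance between lens_case and hex_tray below 0.015 m and z of lens_case in the frame of hex_tray between 0 and 0.008 m and horizontal distance between filter_case and square_tray below 0.015 m and z of filter_case in the frame of square_tray between 0 and 0.008 m and horizontal distance between cover_box and oblong_tray below 0.015 m and z of cover_box in the frame of oblong_tray between 0 and 0.008 m); the robot touches nothing.
It fails at once if the tally counter is moved by more than 25 mm (distance of tally_counter from where it was at the start of the episode above 0.025 m).
It also fails if it takes over 136 s, if anything falls off the work surface, if the arm or the gripper's body presses on something with over 40 N, if the wrist force passes 120 N, or if a joint passes its speed limit or range.

## Working session

There is one attempt and no reset: what is moved stays moved. The work goes in short steps, Python scripts to look and compute and a tool call to move; the robot and the scene stay as the last step left them, time stands still between calls to the robot, and variables do not carry over. Pictures are saved under pics/ and viewed, at most 14 in all, crops included, and the job is handed in when it is done.

Besides the shell and the picture viewer there is one more tool, called after "Call:" by a JSON object that holds its "op" and its "data". drive_tool: Moves the arm, as the interface text tells. Its arguments: {"type":"object","properties":{"moves":{"type":"array"},"newtons":{"type":"number"}},"required":["moves"]}

```bash
mkdir -p pics; ls
cat > h.py <<'E'
import numpy as np, cv2
from bench import manip, imaging
from scipy.spatial.transform import Rotation as R
def snap(n):
    o=manip.get_obs(); s=imaging.snapshot(n)
    s['f']=s['image'].shape[0]/2/np.tan(np.radians(s['vfov'])/2)
    if n=='wrist':
        q=o['tcp_rot']; T=np.eye(4); T[:3,:3]=R.from_quat([q[1],q[2],q[3],q[0]]).as_matrix(); T[:3,3]=o['tool_pos']
        s['c2w']=T@np.array(s['hand_eye'])
    else: s['c2w']=np.linalg.inv(s['extrinsics'])
    s['name']=n
    return s
def rays(s,uv):
    uv=np.atleast_2d(np.array(uv,float)); x=(uv[:,0]-s['cx'])/s['f']; y=(uv[:,1]-s['cy'])/s['f']
    if s['name']=='wrist':
        r=np.hypot(x,y); k=np.where(r>1e-9,np.sin(r)/np.maximum(r,1e-9),1); d=np.c_[x*k,y*k,np.cos(r)]
    else: d=np.c_[x,y,np.ones(len(x))]
    return d@s['c2w'][:3,:3].T
def plane(s,uv,z):
    d=rays(s,uv); c=s['c2w'][:3,3]
    return c+d*((z-c[2])/d[:,2])[:,None]
def cloud(s):
    h,w=s['depth'].shape; v,u=np.mgrid[:h,:w]; d=rays(s,np.c_[u.ravel(),v.ravel()])
    cz=d@s['c2w'][:3,2]
    return (s['c2w'][:3,3]+d*(s['depth'].ravel()/cz)[:,None]).reshape(h,w,3)
def save(s,name,im=None): cv2.imwrite('pics/'+name,cv2.cvtColor(s['image'] if im is None else im,cv2.COLOR_RGB2BGR))
E
python3 - <<'E'
from h import *
print(manip.get_obs())
for n in ['scene','side','wrist']:
    s=snap(n); save(s,n+'0.png'); print(n,s['vfov'],s['cx'],s['cy'],s['c2w'].round(3).tolist())
E
```

```text
pics
{'time': 0.0, 'joint_positions': array([-1.74185078e-05,  3.14195185e-01, -4.80794986e-02,  1.21020600e+00,
        1.19615373e-05,  1.57080196e+00]), 'qd': array([ 0.00176169, -0.00076091, -0.00019136, -0.00071131, -0.00149796,
       -0.00098901]), 'tau': array([ 1.69644722e-03, -5.39594257e+01,  3.39749372e+01,  1.94567809e-02,
        9.49871333e-05,  6.01428906e-05]), 'tool_pos': array([ 5.99461175e-01, -6.78268487e-06,  2.55452837e-01]), 'tcp_rot': array([-5.99741691e-04,  7.07114685e-01,  7.07098376e-01, -5.91276594e-04]), 'ft_force': array([ 0.11045949,  0.25694092, -0.1439039 ]), 'ft_torque': array([ 0.01712243, -0.02567387, -0.00507075]), 'grip_force': 0.0, 'width': 1.0012411446140812}
scene 57.37698110822516 318.88216726326146 199.25822066112224 [[-0.509, -0.653, 0.561, 0.116], [-0.861, 0.379, -0.339, 0.327], [0.008, -0.656, -0.755, 0.672], [0.0, 0.0, 0.0, 1.0]]
side 45.13920169994607 323.8400846762079 195.55018227605424 [[-0.425, -0.736, 0.526, 0.083], [-0.905, 0.346, -0.248, 0.297], [0.001, -0.581, -0.814, 0.898], [0.0, 0.0, 0.0, 1.0]]
wrist 65.70646984690485 322.3464181119819 205.97905068253095 [[1.0, 0.0, -0.002, 0.6], [-0.0, -0.945, -0.328, 0.084], [-0.002, 0.328, -0.945, 0.373], [0.0, 0.0, 0.0, 1.0]]
```

View pics/scene0.png

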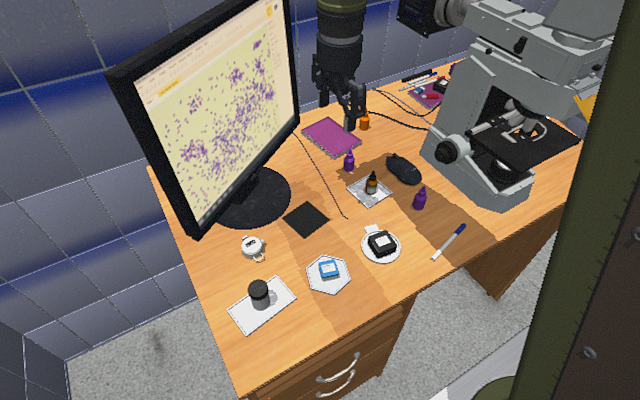

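View pics/side0.png

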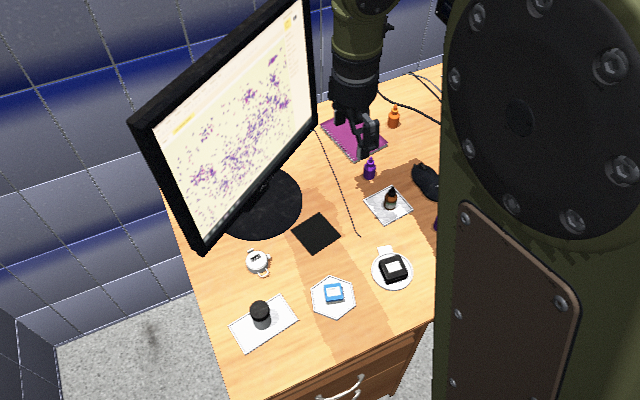

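View pics/wrist0.png

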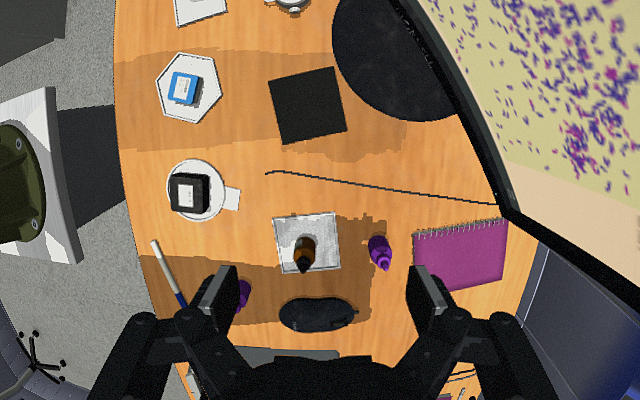

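The lens case is in the oblong tray (scene 258,295), the cover box in the hex tray (328,268), the filter case in the round tray (381,245) and the oil bottle in the square tray (370,187). The mat is at (306,220). Two purple look-alikes stand near the square tray, at (349,161) and (419,198). The counter is at (252,246).

```bash
cat > loc.py <<'E'
from h import *
def comps(s,lo,hi,amin=60):
    hsv=cv2.cvtColor(s['image'],cv2.COLOR_RGB2HSV); m=cv2.inRange(hsv,lo,hi)
    m=cv2.morphologyEx(m,cv2.MORPH_CLOSE,np.ones((3,3)))
    cs,_=cv2.findContours(m,cv2.RETR_EXTERNAL,cv2.CHAIN_APPROX_NONE)
    return [c[:,0] for c in cs if cv2.contourArea(c)>amin]
def rect(s,c,z):
    p=plane(s,c,z)[:,:2]; p=cv2.convexHull((p*1000).astype(np.float32))
    r=cv2.minAreaRect(p); return r,cv2.minEnclosingCircle(p),p
if __name__=='__main__':
    for n in ['side','scene','wrist']:
        s=snap(n)
        for nm,lo,hi,z in [('white',(0,0,110),(180,60,255),.007),('blue',(95,120,80),(115,255,255),.022+.003),('black',(0,0,0),(180,255,45),.003),('purple',(125,90,40),(150,255,255),.02)]:
            for c in comps(s,lo,hi):
                r,e,p=rect(s,c,z)
                if 250<r[0][0]<950 and abs(r[0][1])<500 and max(r[1])<200: print(n,nm,c.mean(0).round(),'rect',np.round(r[0],1),np.round(r[1],1),round(r[2],1),'circ',np.round(e[0],1),round(e[1],1))
        P=cloud(s); np.save('pics/%s_cloud.npy'%n,P)
        print(n,'desk z',np.nanmedian(P[...,2][(abs(P[...,2])<.03)&(s['depth']>0)]))
E
python3 loc.py
```

```text
side white [344. 392.] rect [256.7 176.5] [33.8 95.1] 0.3 circ [269.  176.6] 47.5
side white [263. 324.] rect [437.9 258.5] [ 70.4 118.8] 9.7 circ [439.  258.6] 67.8
side white [332. 297.] rect [429.3 114.7] [84.4 95. ] 12.9 circ [428.8 115.3] 48.2
side white [258. 261.] rect [564.8 222.8] [51.  63.8] 61.8 circ [564.9 223.2] 36.1
side white [391. 268.] rect [435.7 -17.7] [100.1  86.9] 20.7 circ [437.6 -21.2] 52.2
side white [388. 205.] rect [575.1 -93.8] [84.2 84.5] 6.3 circ [574.4 -93.5] 57.3
side blue [333. 292.] rect [430.2 113.1] [34.  35.5] 73.7 circ [430.2 113.8] 22.9
side black [391. 275.] rect [429.6 -24.4] [50.7 49.1] 83.2 circ [429. -21.] 31.4
side black [427. 181.] rect [ 596.8 -208.9] [ 63.9 110.2] 61.4 circ [ 593.8 -214.6] 57.4
side purple [369. 168.] rect [ 677. -101.] [25.7 66.5] 62.0 circ [ 677.5 -100. ] 33.6
side desk z -0.0008460013451553339
scene white [338. 378.] rect [251.2 199.7] [35.8 99.3] 0.0 circ [255.8 199.8] 50.6
scene white [262. 305.] rect [436.7 259.1] [ 70.4 118.1] 9.7 circ [437.6 259.4] 67.4
scene white [328. 274.] rect [428.1 115.3] [84.1 96.5] 73.1 
[... 2397 characters left out ...]
] rect [576.5 -98.8] [23.6 27.6] 80.7 circ [ 576.1 -102.5] 15.8
wrist black [175. 198.] rect [397.1 -31.5] [24.2 53.1] 22.9 circ [407.2 -27.2] 26.6
wrist black [197. 186.] rect [435.1 -16.2] [41.8 65.3] 32.9 circ [424.6 -22.9] 33.3
wrist black [307. 105.] rect [581.4  81.3] [78.9 79.5] 12.1 circ [580.9  81. ] 54.9
wrist purple [242. 296.] rect [ 485.7 -176.8] [61.4 17. ] 76.0 circ [ 480.1 -175.3] 30.8
wrist purple [380. 252.] rect [ 674.8 -103.6] [27.1 54.7] 24.4 circ [ 673.  -104.4] 27.4
wrist purple [550.  29.] rect [906.8 214. ] [37.5 21.4] 42.5 circ [904.3 216.7] 19.6
wrist purple [570.  14.] rect [949.9 248.5] [28.4 30.4] 28.6 circ [949.7 247.5] 19.8
wrist desk z -0.00022410290594901405
```

```bash
cat > obj.py <<'E'
from h import *
from scipy.optimize import least_squares
from loc import *
def top(P,c,z0,z1,r=.045):
    q=P.reshape(-1,3); k=(np.hypot(q[:,0]-c[0],q[:,1]-c[1])<r)&(q[:,2]>z0)&(q[:,2]<z1); q=q[k]
    if len(q)<8: return len(q)
    p=(q[:,:2]*1000).astype(np.float32); R_=cv2.minAreaRect(p)
    return len(q),np.round(R_[0],1),np.round(R_[1],1),round(R_[2],1),'z',round(float(np.median(q[:,2])),4)
if __name__=='__main__':
    for n in ['side','scene','wrist']:
        P=np.load('pics/%s_cloud.npy'%n)
        print(n,'filter',top(P,(.432,-.023),.024,.036),'cover',top(P,(.431,.113),.02,.03),'lens',top(P,(.438,.259),.06,.07),'cap',top(P,(.576,-.094),.066,.08),'body',top(P,(.576,-.094),.03,.05))
        s=snap(n)
        for c in comps(s,(0,0,110),(180,60,255),400):
            p=plane(s,c,.007)[:,:2]; m=p.mean(0)
            if abs(m[0]-.437)<.02 and abs(m[1]+.02)<.02:
                f=least_squares(lambda a:np.hypot(p[:,0]-a[0],p[:,1]-a[1])-.043,m,loss='soft_l1',f_scale=.001); print(n,'round',f.x.round(4),f.cost)
E
python3 obj.py
```

```text
side filter (495, array([427.3, -18.7]), array([47. , 49.2]), 83.4, 'z', 0.0276) cover (295, array([433.1, 113.1]), array([34.8, 36.1]), 73.2, 'z', 0.0233) lens (307, array([442.4, 259.3]), array([35.1, 36.2]), 70.8, 'z', 0.0634) cap (10, array([575.5, -96.3]), array([4.8, 5. ]), 72.9, 'z', 0.0686) body (101, array([572.8, -94.4]), array([27.4, 22.9]), 45.5, 'z', 0.0386)
side round [ 0.4298 -0.0206] 0.0003281609564108814
scene filter (416, array([427. , -17.9]), array([47.5, 47.5]), 85.5, 'z', 0.0274) cover (269, array([431.7, 113.6]), array([35. , 35.9]), 72.4, 'z', 0.0229) lens (292, array([441.5, 259.4]), array([34.8, 35.9]), 26.6, 'z', 0.0632) cap (8, array([574.7, -95.5]), array([6.9, 3.9]), 49.5, 'z', 0.0674) body (79, array([570.8, -92.5]), array([24.9, 18.7]), 48.8, 'z', 0.0393)
scene round [ 0.429  -0.0191] 0.0018235962030757218
wrist filter (1210, array([429. , -20.9]), array([47.1, 47.4]), 83.8, 'z', 0.0284) cover (765, array([433.4, 111.3]), array([35.2, 36.2]), 73.7, 'z', 0.0239) lens 0 cap (42, array([576.7, -97.6]), array([7.8, 5.4]), 10.6, 'z', 0.0705) body (280, array([577.5, -95.2]), array([21.9, 27.8]), 80.1, 'z', 0.0398)
wrist round [ 0.4332 -0.0222] 0.0020180308404714594
```

Call:
{"op": "drive_tool", "data": {"moves": [0,0,0,-1,-6,1,1,0,0,4,-2,-12,4,1,0,0,8,-2.3,-16.7,8,1,0,0,8,-2.3,-16.7,9,1]}}

```text
time: 0.95
tool_pos: [0.426, -0.0229, 0.163]
tcp_rot: [-0.003, 0.755, 0.656, -0.003]
ft_force: [0.2, 0.0, 0.3]
width: 0.999
grip_force: 0.0
```

```bash
cat > look.py <<'E'
import sys
from obj import *
o=manip.get_obs(); print(o['tool_pos'].round(4))
s=snap('wrist'); save(s,sys.argv[1]); P=cloud(s)
for a in sys.argv[2:]:
    x,y,z0,z1=map(float,a.split(',')); print(a,top(P,(x,y),z0,z1))
for c in comps(s,(0,0,110),(180,60,255),400):
    r,e,p=rect(s,c,.007)
    if 60<max(r[1])<130: print('tray',np.round(r[0],1),np.round(r[1],1),round(r[2],1))
E
python3 look.py w1.png .428,-.02,.024,.036
```

```text
[ 0.426  -0.0229  0.163 ]
.428,-.02,.024,.036 (2802, array([427.8, -20.8]), array([48. , 46.2]), 83.3, 'z', 0.0284)
tray [ 297.8 -191.7] [103.2  30.2] 89.7
tray [ 360.5 -140.7] [10.4 95.3] 14.2
tray [577.3 -94.9] [82.9 84.5] 6.9
tray [438.5 -19.1] [101.5  85.1] 18.3
tray [431.2 112.9] [83.7 95.4] 13.2
```

View pics/w1.png

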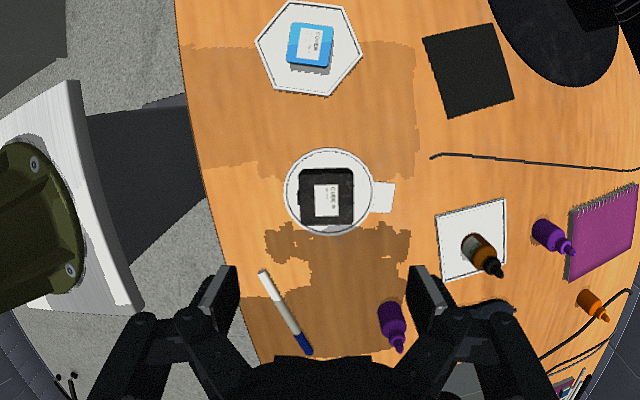

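The filter case sits in the round tray at pixel (326,195), between the fingers' lines, and its yaw matches the jaws. I'll descend and grip it.

Call:
{"op": "drive_tool", "data": {"moves": [0,0,0,0.27,0.16,5,1,0,0,0,0.27,0.16,10,1,0,0,0,0.27,0.16,12.8,1,0,0,0,0.27,0.16,12.8,1,0,0,0,0.27,0.16,12.8,0.7], "newtons": 30}}

```text
time: 1.62
tool_pos: [0.4372, -0.0206, 0.0397]
tcp_rot: [0.001, 0.755, 0.656, 0.001]
ft_force: [0.0, 0.5, 0.3]
width: 0.818
grip_force: 0.0
```

Call:
{"op": "drive_tool", "data": {"moves": [0,0,0,0,0,0,0.3,0,0,0,0,0,0,0.3,0,0,0,0,0,0,0.3,0,0,0,0,0,0,0.3]}}

```text
time: 2.12
tool_pos: [0.4367, -0.0206, 0.0399]
tcp_rot: [0.001, 0.755, 0.656, 0.001]
ft_force: [-0.3, -1.1, 6.7]
width: 0.555
grip_force: 30.8
```

Call:
{"op": "drive_tool", "data": {"moves": [0,0,0,0,0,-3,0.3,0,0,0,2,2.1,-6,0.3,0,0,0,6,6.3,-6,0.3,0,0,0,10,10.5,-6,0.3,0,0,0,12.15,12.75,-6,0.3]}}

```text
time: 2.75
tool_pos: [0.5812, 0.0839, 0.0996]
tcp_rot: [0.001, 0.754, 0.657, 0.002]
ft_force: [-0.0, 0.0, -1.0]
width: 0.556
grip_force: 31.8
```

Call:
{"op": "drive_tool", "data": {"moves": [0,0,0,0,0,0,0.3,0,0,0,0,0,3,0.3,0,0,0,0,0,5,0.3,0,0,0,0,0,5.5,0.3,0,0,0,0,0,5.5,0.3]}}

```text
time: 3.38
tool_pos: [0.5778, 0.0816, 0.0437]
tcp_rot: [-0.0, 0.755, 0.656, -0.0]
ft_force: [0.1, -0.7, 0.1]
width: 0.556
grip_force: 31.8
```

Call:
{"op": "drive_tool", "data": {"moves": [0,0,0,0,0,0.3,0.3,0,0,0,0,0,0.4,0.3,0,0,0,0,0,0.4,0.3,0,0,0,0,0,0.4,0.9,0,0,0,0,0,0.4,0.9]}}

```text
time: 4.0
tool_pos: [0.5781, 0.0821, 0.0392]
tcp_rot: [-0.0, 0.755, 0.656, -0.0]
ft_force: [0.2, -0.0, -0.3]
width: 0.901
grip_force: 0.0
```

Call:
{"op": "drive_tool", "data": {"moves": [0,0,0,0,0,0,0.9,0,0,0,0,0,-2,0.9,0,0,0,0,0,-7,0.9,0,0,0,0,0,-12,0.9,0,0,0,0,0,-12,0.9]}}

```text
time: 4.62
tool_pos: [0.5813, 0.0825, 0.1638]
tcp_rot: [0.002, 0.755, 0.656, 0.003]
ft_force: [-0.4, -0.5, -0.5]
width: 0.903
grip_force: 0.0
```

```bash
python3 look.py w2.png .58,.082,.024,.036 .576,-.094,.03,.05 .576,-.094,.066,.08
```

```text
[0.5813 0.0825 0.1638]
.58,.082,.024,.036 (2817, array([578.2,  80.4]), array([47.8, 47. ]), 81.7, 'z', 0.0284)
.576,-.094,.03,.05 (231, array([576.1, -90.3]), array([12.1, 27.4]), 89.4, 'z', 0.037)
.576,-.094,.066,.08 0
tray [578.3 -94. ] [82.  85.3] 6.2
tray [416.2  -3.7] [86. 39.] 47.2
tray [432. 113.] [85.2 94.7] 11.1
tray [841.7 241.9] [92.2 49.9] 8.8
tray [441.7 257.4] [ 69.8 119.2] 9.8
```

View pics/w2.png

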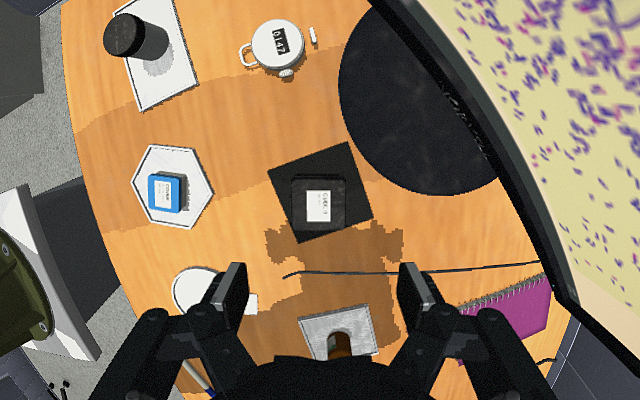

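The filter case now lies on the mat at pixel (318,205), about (0.578, 0.081). Next is the bottle.

Call:
{"op": "drive_tool", "data": {"moves": [0,0,0,-5,0.7,0,0.8,0,0,0,-11,1.5,0,0.7,0,0,0,-16,2.2,0,0.7,0,0,0,-17.7,2.4,0,0.7,0,0,0,-17.7,2.4,0,0.7]}}

```text
time: 5.3
tool_pos: [0.5764, -0.0971, 0.158]
tcp_rot: [-0.001, 0.755, 0.655, -0.001]
ft_force: [0.0, 0.8, -0.7]
width: 0.7
grip_force: 0.0
```

Call:
{"op": "drive_tool", "data": {"moves": [0,0,0,0,0,0,0.7,0,0,0,0,0,0,0.7]}}

```text
time: 5.55
tool_pos: [0.5773, -0.0951, 0.1591]
tcp_rot: [-0.0, 0.754, 0.657, -0.0]
ft_force: [0.5, -0.9, -0.4]
width: 0.697
grip_force: 0.0
```

```bash
python3 look.py w3.png .577,-.096,.015,.045 .577,-.096,.05,.068 .577,-.096,.066,.08
```

```text
[ 0.5773 -0.0951  0.1591]
.577,-.096,.015,.045 (675, array([576.6, -96.2]), array([23.4, 27.2]), 86.2, 'z', 0.0388)
.577,-.096,.05,.068 (330, array([577.1, -98.1]), array([15.9, 16.3]), 83.0, 'z', 0.0562)
.577,-.096,.066,.08 (103, array([577.1, -97.7]), array([6.7, 8.1]), 83.5, 'z', 0.0698)
tray [ 360.4 -141. ] [11.  92.2] 14.0
tray [578.6 -96. ] [81.8 82.5] 6.4
tray [440.6 -19.3] [104.   84.8] 16.8
tray [426.7  99.7] [58.3 94.5] 68.2
tray [270.8 137.2] [122.6 126.5] 75.1
```

View pics/w3.png

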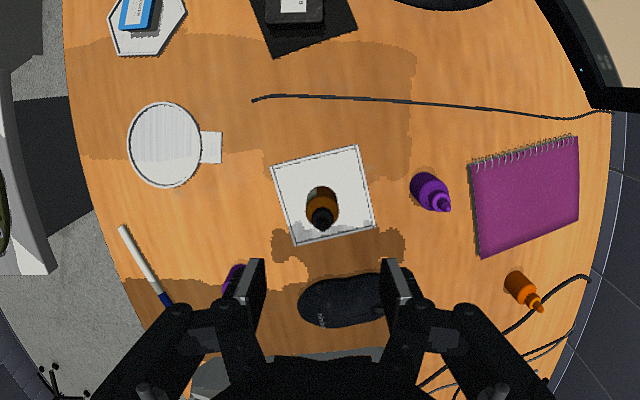

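The brown bottle stands at pixel (321,210), axis at about (0.577, -0.098), with the jaws centred on it. I'll descend and grip.

Call:
{"op": "drive_tool", "data": {"moves": [0,0,0,-0.29,0.03,5,0.7,0,0,0,-0.29,0.03,9.5,0.7,0,0,0,-0.29,0.03,12.1,0.7,0,0,0,-0.29,0.03,12.1,0.7,0,0,0,-0.29,0.03,12.1,0.5]}}

```text
time: 6.22
tool_pos: [0.5781, -0.0992, 0.0395]
tcp_rot: [0.001, 0.754, 0.656, 0.0]
ft_force: [0.0, -0.6, 0.7]
width: 0.512
grip_force: 0.0
```

Call:
{"op": "drive_tool", "data": {"moves": [0,0,0,0,0,0,0.15,0,0,0,0,0,0,0.15,0,0,0,0,0,0,0.15,0,0,0,0,0,0,0.15], "newtons": 30}}

```text
time: 6.72
tool_pos: [0.5786, -0.0996, 0.0402]
tcp_rot: [0.001, 0.755, 0.656, 0.001]
ft_force: [0.4, 0.9, 6.5]
width: 0.31
grip_force: 29.6
```

Run:
```python
from obj import *
# round tray centre from the empty-tray view (w3 pose saved picture not needed: use scene cameras) 
o=manip.get_obs(); print(o['tool_pos'].round(4),o['tcp_rot'].round(3))
for n in ['side','scene']:
    s=snap(n)
    for c in comps(s,(0,0,110),(180,60,255),400):
        p=plane(s,c,.007)[:,:2]; m=p.mean(0)
        if abs(m[0]-.437)<.02 and abs(m[1]+.02)<.02:
            f=least_squares(lambda a:np.hypot(p[:,0]-a[0],p[:,1]-a[1])-.043,m,loss='soft_l1',f_scale=.001); print(n,'round',f.x.round(4))
```

```text
[ 0.5786 -0.0996  0.0402] [0.001 0.755 0.656 0.001]
side round [ 0.4298 -0.0205]
scene round [ 0.4294 -0.0194]
```

Call:
{"op": "drive_tool", "data": {"moves": [0,0,0,0,0,-4,0.15,0,0,0,1,-2.8,-7,0.15,0,0,0,2.9,-8,-7,0.15,0,0,0,4.8,-13.3,-7,0.15,0,0,0,5.58,-15.6,-7,0.15]}}

```text
time: 7.45
tool_pos: [0.4274, -0.0216, 0.1085]
tcp_rot: [-0.0, 0.754, 0.656, -0.0]
ft_force: [1.0, 0.0, -1.1]
width: 0.305
grip_force: 30.1
```

Call:
{"op": "drive_tool", "data": {"moves": [0,0,0,0,0,0,0.15,0,0,0,0,0,3,0.15,0,0,0,0,0,5,0.15,0,0,0,0,0,6,0.15,0,0,0,0,0,6.2,0.15]}}

```text
time: 8.07
tool_pos: [0.431, -0.0228, 0.0461]
tcp_rot: [-0.0, 0.755, 0.656, -0.0]
ft_force: [-0.3, 0.5, -0.3]
width: 0.312
grip_force: 30.1
```

Call:
{"op": "drive_tool", "data": {"moves": [0,0,0,0,0,0,0.15,0,0,0,0,0,0,0.15]}}

```text
time: 8.32
tool_pos: [0.4312, -0.0226, 0.0469]
tcp_rot: [0.0, 0.755, 0.656, 0.0]
ft_force: [-0.3, 0.1, -0.8]
width: 0.31
grip_force: 30.1
```

```bash
python3 look.py w4.png .4315,-.022,.05,.068 .4315,-.022,.066,.09
```

```text
[ 0.4312 -0.0226  0.0469]
.4315,-.022,.05,.068 (3356, array([431.2, -21.5]), array([26. , 85.5]), 81.7, 'z', 0.0605)
.4315,-.022,.066,.09 (8251, array([431.6, -20.2]), array([30.9, 88.8]), 82.5, 'z', 0.0775)
tray [576.7 -94.2] [83.3 84.9] 6.6
tray [441.1 -12.1] [ 63.5 103.1] 83.7
tray [427.7  95.2] [51.  94.3] 78.7
tray [261.8 136.8] [ 89.  123.9] 80.6
```

View pics/w4.png

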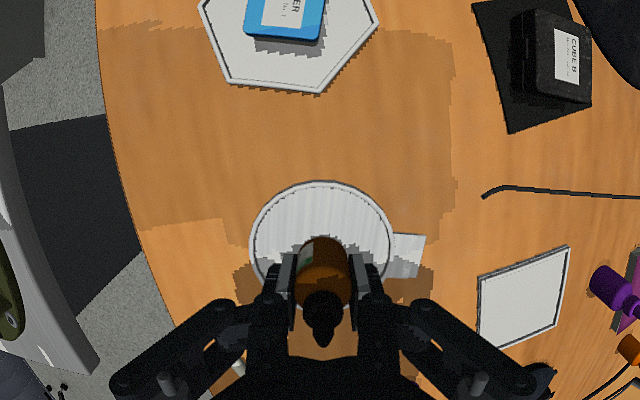

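The bottle hangs upright over the middle of the round tray at pixel (322,260). I'll lower, release and retreat.

Call:
{"op": "drive_tool", "data": {"moves": [0,0,0,0,0,0.4,0.15,0,0,0,0,0,0.65,0.15,0,0,0,0,0,0.7,0.15,0,0,0,0,0,0.7,0.15]}}

```text
time: 8.88
tool_pos: [0.4305, -0.0225, 0.04]
tcp_rot: [0.0, 0.755, 0.656, 0.0]
ft_force: [-3.4, -0.3, 12.4]
width: 0.307
grip_force: 31.6
```

Call:
{"op": "drive_tool", "data": {"moves": [0,0,0,0,0,0,0.4,0,0,0,0,0,0,0.65,0,0,0,0,0,0,0.65,0,0,0,0,0,-3,0.65,0,0,0,0,0,-8,0.65]}}

```text
time: 9.5
tool_pos: [0.4287, -0.0224, 0.1187]
tcp_rot: [-0.001, 0.755, 0.656, -0.002]
ft_force: [0.3, -0.1, -0.2]
width: 0.65
grip_force: 0.0
```

Call:
{"op": "drive_tool", "data": {"moves": [0,0,0,1,1.5,-4,0.9,0,0,0,4,5.5,-4,1,0,0,0,8,9.5,-4,1,0,0,0,12.1,13.2,-4,1,0,0,0,12.1,13.2,-4,1]}}

```text
time: 10.12
tool_pos: [0.5805, 0.0812, 0.1585]
tcp_rot: [0.0, 0.754, 0.657, 0.001]
ft_force: [-0.9, -0.8, 0.2]
width: 1.002
grip_force: 0.0
```

Call:
{"op": "drive_tool", "data": {"moves": [0,0,0,0,0,0,1,0,0,0,0,0,0,1]}}

```text
time: 10.38
tool_pos: [0.5769, 0.0781, 0.1592]
tcp_rot: [-0.0, 0.755, 0.656, -0.0]
ft_force: [-0.7, 0.4, 0.5]
width: 0.998
grip_force: 0.0
```

```bash
python3 look.py w5.png .579,.081,.024,.036
python3 - <<'E'
from obj import *
for n in ['side','scene']:
    P=cloud(snap(n)); print(n,'cap',top(P,(.43,-.021),.064,.08),'body',top(P,(.43,-.021),.015,.045))
E
```

```text
[0.5769 0.0781 0.1592]
.579,.081,.024,.036 (2910, array([578.5,  80.8]), array([47. , 46.6]), 81.8, 'z', 0.0284)
tray [578.3 -94.1] [82.  84.5] 6.4
tray [416.9   1. ] [83.1 31.9] 38.2
tray [432.4 113.4] [84.7 94.9] 73.1
tray [856.7 245.7] [92.8 36.1] 9.6
tray [441.9 256.8] [ 69.8 119.2] 9.6
side cap (19, array([430. , -19.4]), array([7.7, 6.4]), 20.1, 'z', 0.0673) body (155, array([427.9, -18.6]), array([27.4, 24.2]), 51.6, 'z', 0.0366)
scene cap (13, array([429. , -19.7]), array([5.5, 4.5]), 86.6, 'z', 0.0692) body (149, array([426.9, -16.6]), array([27.3, 20.8]), 33.1, 'z', 0.0346)
```

Call:
{"op": "drive_tool", "data": {"moves": [0,0,0,0.26,0.13,5,1,0,0,0,0.26,0.13,10,1,0,0,0,0.26,0.13,12,1,0,0,0,0.26,0.13,12,0.8,0,0,0,0.26,0.13,12,0.5]}}

```text
time: 11.15
tool_pos: [0.5805, 0.0812, 0.0406]
tcp_rot: [0.0, 0.755, 0.656, 0.001]
ft_force: [-0.2, -0.6, 1.8]
width: 0.606
grip_force: 1.2
```

Call:
{"op": "drive_tool", "data": {"moves": [0,0,0,0,0,0,0.3,0,0,0,0,0,0,0.3,0,0,0,0,0,0,0.3,0,0,0,0,0,0,0.3]}}

```text
time: 11.65
tool_pos: [0.581, 0.0814, 0.041]
tcp_rot: [0.001, 0.755, 0.656, 0.001]
ft_force: [-0.3, -0.4, 6.7]
width: 0.555
grip_force: 32.6
```

Call:
{"op": "drive_tool", "data": {"moves": [0,0,0,0,0,-4,0.3,0,0,0,-4,0.5,-6,0.3,0,0,0,-10,1.4,-6,0.3,0,0,0,-15,2.1,-6,0.3,0,0,0,-17.4,2.4,-6,0.3]}}

```text
time: 12.28
tool_pos: [0.5792, -0.0969, 0.0999]
tcp_rot: [0.001, 0.755, 0.655, 0.0]
ft_force: [0.2, -0.2, -0.3]
width: 0.556
grip_force: 31.9
```

Call:
{"op": "drive_tool", "data": {"moves": [0,0,0,0,0,0,0.3,0,0,0,0,0,2,0.3,0,0,0,0,0,4,0.3,0,0,0,0,0,5.4,0.3,0,0,0,0,0,5.4,0.3]}}

```text
time: 12.9
tool_pos: [0.5783, -0.0935, 0.0443]
tcp_rot: [-0.001, 0.754, 0.656, -0.001]
ft_force: [-1.6, -0.4, -0.3]
width: 0.555
grip_force: 31.9
```

Call:
{"op": "drive_tool", "data": {"moves": [0,0,0,0,0,0.3,0.3,0,0,0,0,0,0.45,0.3,0,0,0,0,0,0.45,0.3,0,0,0,0,0,0.45,0.9,0,0,0,0,0,0.45,0.9]}}

```text
time: 13.52
tool_pos: [0.5794, -0.0944, 0.041]
tcp_rot: [0.0, 0.755, 0.656, 0.0]
ft_force: [0.2, 0.0, -0.0]
width: 0.898
grip_force: 0.0
```

Call:
{"op": "drive_tool", "data": {"moves": [0,0,0,0,0,0,0.9,0,0,0,0,0,-4,0.9,0,0,0,0,0,-9,0.9,0,0,0,3,-3,-12,0.9,0,0,0,7,-6.6,-12,0.9]}}

```text
time: 14.15
tool_pos: [0.5256, -0.0157, 0.1638]
tcp_rot: [0.002, 0.755, 0.655, 0.002]
ft_force: [0.3, 1.0, -0.4]
width: 0.898
grip_force: 0.0
```

Call:
{"op": "drive_tool", "data": {"moves": [0,0,4,4,-4,0,0.8,0,0,8,8,-8,0,0.8,0,0,8,11.4,-10.7,0,0.8,0,0,8,11.4,-10.7,0,0.8,0,0,8,11.4,-10.7,0,0.8]}}

```text
time: 14.78
tool_pos: [0.4339, 0.1118, 0.161]
tcp_rot: [0.0, 0.798, 0.602, 0.0]
ft_force: [0.4, 0.2, 0.9]
width: 0.797
grip_force: 0.0
```

```bash
python3 look.py w6.png .4325,.112,.018,.032
python3 - <<'E'
from obj import *
for n in ['side','scene']:
    P=cloud(snap(n)); print(n,'filter',top(P,(.576,-.094),.022,.036))
o=manip.get_obs();print(o['tool_pos'].round(4),o['tcp_rot'].round(3))
E
```

```text
[0.4339 0.1118 0.161 ]
.4325,.112,.018,.032 (1535, array([433.4, 111.8]), array([34.6, 34.1]), 73.1, 'z', 0.024)
tray [595.4 -73.3] [ 57.1 114.3] 50.5
tray [429.9 -21. ] [83.3 84.4] 1.9
tray [431.3 113.2] [84.  94.4] 73.9
tray [440.2 257.3] [ 67.6 118.2] 9.6
side filter (392, array([577.7, -92.7]), array([48.1, 50.7]), 82.2, 'z', 0.0272)
scene filter (302, array([577.7, -92.5]), array([46.7, 49.9]), 81.3, 'z', 0.0271)
[0.4341 0.1112 0.1608] [0.    0.799 0.601 0.   ]
```

View pics/w6.png

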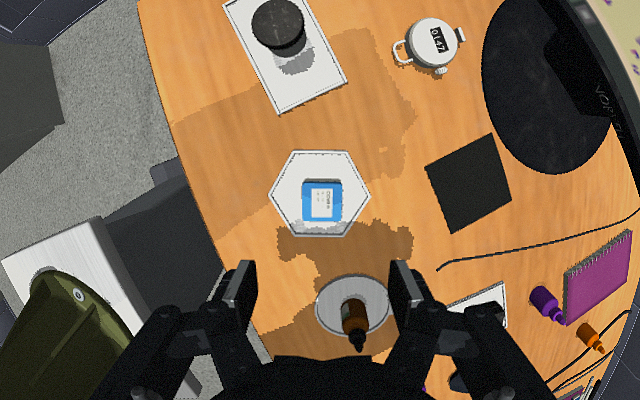

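The cover box is at pixel (322,202), aligned with the jaws. I'll pick it up and take it to the mat.

Call:
{"op": "drive_tool", "data": {"moves": [0,0,0,0,0,5,0.8,0,0,0,0,0,10,0.8,0,0,0,0,0,12.6,0.8,0,0,0,0,0,12.6,0.7,0,0,0,0,0,12.6,0.5]}}

```text
time: 15.55
tool_pos: [0.4345, 0.1117, 0.0357]
tcp_rot: [0.0, 0.799, 0.601, 0.0]
ft_force: [0.9, -0.8, -0.7]
width: 0.505
grip_force: 0.0
```

Call:
{"op": "drive_tool", "data": {"moves": [0,0,0,0,0,0,0.2,0,0,0,0,0,0,0.2,0,0,0,0,0,0,0.2,0,0,0,0,0,0,0.2]}}

```text
time: 16.05
tool_pos: [0.435, 0.1122, 0.0362]
tcp_rot: [0.001, 0.799, 0.602, 0.001]
ft_force: [0.0, -1.0, 7.5]
width: 0.401
grip_force: 30.9
```

Call:
{"op": "drive_tool", "data": {"moves": [0,0,0,0,0,-4,0.2,0,0,0,0.2,3,-6,0.2,0,0,0,0.7,8.5,-6,0.2,0,0,0,1.1,13,-6,0.2,0,0,0,1.2,14.8,-6,0.2]}}

```text
time: 16.68
tool_pos: [0.5821, 0.0823, 0.0956]
tcp_rot: [0.001, 0.799, 0.602, 0.001]
ft_force: [-0.6, 0.7, -1.4]
width: 0.399
grip_force: 30.2
```

Call:
{"op": "drive_tool", "data": {"moves": [0,0,0,0,0,0,0.2,0,0,0,0,0,2,0.2,0,0,0,0,0,4,0.2,0,0,0,0,0,5.4,0.2,0,0,0,0,0,5.5,0.2]}}

```text
time: 17.3
tool_pos: [0.5775, 0.0828, 0.039]
tcp_rot: [-0.001, 0.799, 0.602, -0.001]
ft_force: [-0.3, -0.4, 0.2]
width: 0.398
grip_force: 30.2
```

Call:
{"op": "drive_tool", "data": {"moves": [0,0,0,0,0,0.25,0.2,0,0,0,0,0,0.35,0.2,0,0,0,0,0,0.35,0.2,0,0,0,0,0,0.35,0.8,0,0,0,0,0,0.35,0.8]}}

```text
time: 17.92
tool_pos: [0.5792, 0.0827, 0.0365]
tcp_rot: [0.0, 0.799, 0.602, 0.0]
ft_force: [-0.4, -0.1, -0.3]
width: 0.798
grip_force: 0.0
```

Call:
{"op": "drive_tool", "data": {"moves": [0,0,0,0,0,0,0.8,0,0,0,0,0,-4,0.8,0,0,0,0,0,-9,0.8,0,0,0,2,-3,-12.5,0.8,0,0,0,5,-7,-12.5,0.8]}}

```text
time: 18.55
tool_pos: [0.5279, 0.1508, 0.1648]
tcp_rot: [0.001, 0.799, 0.601, 0.003]
ft_force: [-0.2, 1.5, -0.0]
width: 0.802
grip_force: 0.0
```

Call:
{"op": "drive_tool", "data": {"moves": [0,0,0,3,-4,0,0.8,0,0,0,6,-8,0,0.8,0,0,0,8.1,-10.6,0,0.8,0,0,0,8.1,-10.6,0,0.8,0,0,0,8.1,-10.6,0,0.8]}}

```text
time: 19.18
tool_pos: [0.4462, 0.257, 0.1614]
tcp_rot: [0.0, 0.799, 0.602, 0.0]
ft_force: [0.5, -0.3, -0.3]
width: 0.797
grip_force: 0.0
```

```bash
python3 look.py w7.png .444,.258,.057,.072 .58,.082,.018,.032
python3 - <<'E'
from h import *
o=manip.get_obs();print(o['tool_pos'].round(4),o['tcp_rot'].round(3))
E
```

```text
[0.4462 0.257  0.1614]
.444,.258,.057,.072 (1795, array([443.6, 258.5]), array([36.1, 36.2]), 51.5, 'z', 0.064)
.58,.082,.018,.032 (291, array([581.1,  91.6]), array([19.4, 36.4]), 81.1, 'z', 0.0236)
tray [431.2 114.1] [83.2 95. ] 72.5
tray [562.6 220.5] [48.8 60.9] 58.8
tray [440.4 258.1] [ 68.3 118.1] 9.7
[0.4464 0.2566 0.1613] [0.    0.799 0.602 0.   ]
```

View pics/w7.png

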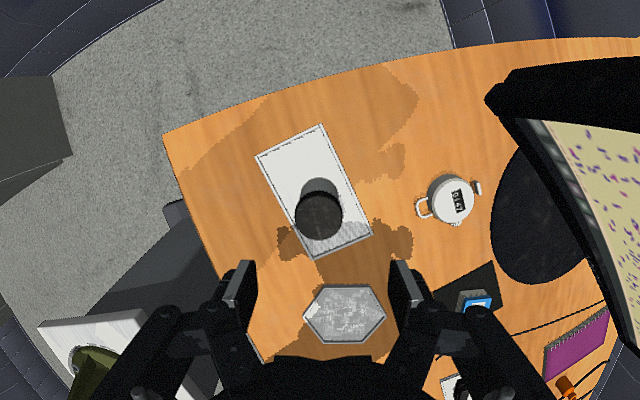

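The lens case sits at pixel (319,212), at (0.4436, 0.2585), and the hex tray is now empty at (344,314). I'll take the lens case straight there.

Call:
{"op": "drive_tool", "data": {"moves": [0,0,0,0.1,-0.3,4,0.8,0,0,0,0.1,-0.3,8,0.8,0,0,0,0.1,-0.3,12.3,0.8,0,0,0,0.1,-0.3,12.3,0.7,0,0,0,0.1,-0.3,12.3,0.5]}}

```text
time: 19.85
tool_pos: [0.4445, 0.2588, 0.0394]
tcp_rot: [0.0, 0.799, 0.601, 0.0]
ft_force: [-0.1, 0.3, -1.0]
width: 0.509
grip_force: 0.0
```

Call:
{"op": "drive_tool", "data": {"moves": [0,0,0,0,0,0,0.2,0,0,0,0,0,0,0.2,0,0,0,0,0,0,0.2,0,0,0,0,0,0,0.2]}}

```text
time: 20.35
tool_pos: [0.4447, 0.2596, 0.0399]
tcp_rot: [0.0, 0.799, 0.602, 0.002]
ft_force: [0.2, -0.8, 7.1]
width: 0.416
grip_force: 29.0
```

Call:
{"op": "drive_tool", "data": {"moves": [0,0,0,0,0,-4,0.2,0,0,0,-3,0.6,-6,0.2,0,0,0,-8.5,1.7,-6,0.2,0,0,0,-13,2.6,-6,0.2,0,0,0,-14.3,2.8,-6,0.2]}}

```text
time: 20.98
tool_pos: [0.4302, 0.1118, 0.0987]
tcp_rot: [0.0, 0.799, 0.601, -0.0]
ft_force: [-0.1, 0.5, -1.3]
width: 0.414
grip_force: 30.5
```

Call:
{"op": "drive_tool", "data": {"moves": [0,0,0,0,0,0,0.2,0,0,0,0,0,2,0.2,0,0,0,0,0,4,0.2,0,0,0,0,0,5.3,0.2,0,0,0,0,0,5.4,0.2]}}

```text
time: 21.6
tool_pos: [0.4303, 0.1143, 0.0435]
tcp_rot: [-0.0, 0.798, 0.602, -0.001]
ft_force: [0.1, 0.5, -1.3]
width: 0.414
grip_force: 30.5
```

Call:
{"op": "drive_tool", "data": {"moves": [0,0,0,0,0,0.25,0.2,0,0,0,0,0,0.45,0.2,0,0,0,0,0,0.45,0.2,0,0,0,0,0,0.45,0.6,0,0,0,0,0,0.45,0.75]}}

```text
time: 22.22
tool_pos: [0.431, 0.1137, 0.04]
tcp_rot: [0.0, 0.799, 0.602, 0.0]
ft_force: [1.1, 0.3, -0.2]
width: 0.749
grip_force: 0.0
```

Call:
{"op": "drive_tool", "data": {"moves": [0,0,0,0,0,0,0.75,0,0,0,0,0,-3,0.75,0,0,0,0,0,-7,0.75,0,0,0,0,0,-12,0.75,0,0,0,0.3,5,-12,0.75]}}

```text
time: 22.85
tool_pos: [0.4809, 0.1038, 0.1644]
tcp_rot: [0.001, 0.798, 0.603, 0.003]
ft_force: [1.0, 0.6, -0.5]
width: 0.748
grip_force: 0.0
```

Call:
{"op": "drive_tool", "data": {"moves": [0,0,0,0.4,5,0,0.8,0,0,0,0.8,10.1,0,0.8,0,0,0,0.8,10.1,0,0.8,0,0,0,0.8,10.1,0,0.8]}}

```text
time: 23.35
tool_pos: [0.5781, 0.0826, 0.1592]
tcp_rot: [-0.001, 0.799, 0.602, -0.001]
ft_force: [-0.9, -0.4, 0.1]
width: 0.799
grip_force: 0.0
```

```bash
python3 look.py w8.png .58,.083,.018,.032;  python3 - <<'E'
from obj import *
for n in ['side','scene']:
    P=cloud(snap(n)); print(n,'lens',top(P,(.43,.114),.058,.072))
E
```

```text
[0.5781 0.0826 0.1592]
.58,.083,.018,.032 (1589, array([579.3,  82.1]), array([35.4, 35.1]), 74.0, 'z', 0.024)
tray [ 298.5 -164.5] [90.7 45.7] 42.4
tray [471.8 -42.3] [65.6 31.4] 53.1
tray [578.  -93.7] [81.4 85.4] 5.5
tray [433.6 114.3] [94.2 84. ] 42.9
tray [441.9 256.7] [ 69.7 118.9] 9.5
tray [809.7 198.6] [59.3 98.2] 88.5
side lens (282, array([428.2, 114.4]), array([35.5, 35.9]), 47.7, 'z', 0.0633)
scene lens (254, array([428.3, 114.6]), array([34. , 34.3]), 20.5, 'z', 0.063)
```

View pics/w8.png

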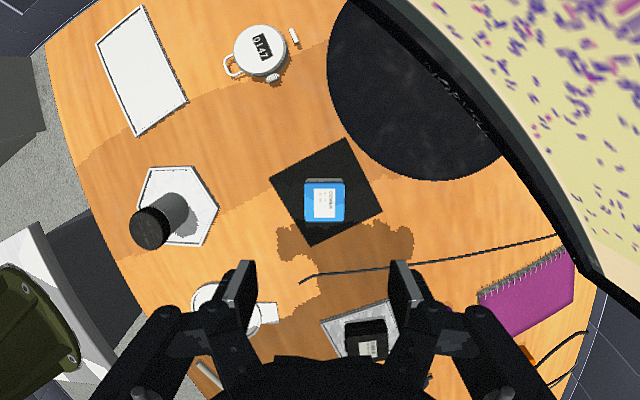

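The lens case stands in the hex tray and the cover box is on the mat at pixel (324,200), aligned. I'll take the box to the oblong tray.

Call:
{"op": "drive_tool", "data": {"moves": [0,0,0,0,0.1,5,0.8,0,0,0,0,0.1,10,0.8,0,0,0,0,0.1,12.4,0.8,0,0,0,0,0.1,12.4,0.7,0,0,0,0,0.1,12.4,0.5]}}

```text
time: 24.12
tool_pos: [0.5806, 0.0827, 0.0372]
tcp_rot: [0.0, 0.799, 0.602, 0.001]
ft_force: [1.0, -0.1, 0.1]
width: 0.51
grip_force: 0.0
```

Call:
{"op": "drive_tool", "data": {"moves": [0,0,0,0,0,0,0.2,0,0,0,0,0,0,0.2,0,0,0,0,0,0,0.2,0,0,0,0,0,0,0.2]}}

```text
time: 24.62
tool_pos: [0.5815, 0.0827, 0.0378]
tcp_rot: [0.001, 0.799, 0.602, 0.002]
ft_force: [-0.5, -0.0, 7.6]
width: 0.405
grip_force: 31.4
```

Call:
{"op": "drive_tool", "data": {"moves": [0,0,0,0,0,-5,0.2,0,0,0,1,-1.4,-9,0.2,0,0,0,4,-5.5,-9,0.2,0,0,0,7,-9.8,-9,0.2,0,0,0,10,-14,-9,0.2]}}

```text
time: 25.25
tool_pos: [0.4725, 0.2183, 0.1269]
tcp_rot: [0.0, 0.799, 0.602, 0.001]
ft_force: [0.2, 0.0, -0.2]
width: 0.4
grip_force: 30.6
```

Call:
{"op": "drive_tool", "data": {"moves": [0,0,0,3,-4.2,0,0.2,0,0,0,3,-4.2,0,0.2,0,0,0,3,-4.2,4,0.2,0,0,0,3,-4.2,8,0.2,0,0,0,3,-4.2,8.5,0.2]}}

```text
time: 25.88
tool_pos: [0.4396, 0.2558, 0.039]
tcp_rot: [-0.0, 0.799, 0.601, -0.002]
ft_force: [-0.2, 0.4, -0.1]
width: 0.4
grip_force: 30.5
```

Call:
{"op": "drive_tool", "data": {"moves": [0,0,0,0,0,0,0.2,0,0,0,0,0,0,0.2]}}

```text
time: 26.12
tool_pos: [0.4424, 0.258, 0.0425]
tcp_rot: [0.0, 0.799, 0.602, 0.001]
ft_force: [0.3, -0.2, -0.1]
width: 0.398
grip_force: 30.5
```

Call:
{"op": "drive_tool", "data": {"moves": [0,0,0,0,0,0.3,0.2,0,0,0,0,0,0.5,0.2,0,0,0,0,0,0.5,0.2,0,0,0,0,0,0.5,0.6,0,0,0,0,0,0.5,0.8]}}

```text
time: 26.75
tool_pos: [0.4409, 0.2576, 0.0359]
tcp_rot: [0.0, 0.799, 0.602, 0.0]
ft_force: [-0.1, 0.5, -0.7]
width: 0.791
grip_force: 0.0
```

Call:
{"op": "drive_tool", "data": {"moves": [0,0,0,0,0,0,0.8,0,0,0,0,0,-4,0.8,0,0,0,0,0,-9,0.8,0,0,0,-2,0,-14,0.8,0,0,0,-6,1,-16,0.8]}}

```text
time: 27.38
tool_pos: [0.4354, 0.198, 0.1988]
tcp_rot: [0.0, 0.798, 0.603, 0.002]
ft_force: [1.7, -0.7, -0.6]
width: 0.803
grip_force: 0.0
```

Call:
{"op": "drive_tool", "data": {"moves": [0,0,0,-5,1,-2,0.8,0,0,0,-8,3,-2,0.8,0,0,0,-8,3,-2,0.8,0,0,0,-8,3,-2,0.8,0,0,0,-8,3,-2,0.8]}}

```text
time: 28.0
tool_pos: [0.4404, 0.1127, 0.2154]
tcp_rot: [-0.0, 0.798, 0.602, -0.0]
ft_force: [0.2, -0.1, -0.0]
width: 0.802
grip_force: 0.0
```

```bash
python3 look.py w9.png .441,.257,.018,.032 .431,.114,.058,.072 .578,-.094,.022,.036 .431,-.021,.064,.08;  python3 - <<'E'
from obj import *
for n in ['side','scene']:
    s=snap(n); save(s,n+'9.png'); P=cloud(s); print(n,'cover',top(P,(.44,.258),.018,.032),'lens',top(P,(.43,.114),.058,.072),'filter',top(P,(.576,-.094),.022,.036),'cap',top(P,(.43,-.021),.064,.08))
E
```

```text
[0.4404 0.1127 0.2154]
.441,.257,.018,.032 (1213, array([441.4, 256.4]), array([35.4, 35.7]), 73.0, 'z', 0.0238)
.431,.114,.058,.072 (1202, array([429.4, 112.5]), array([35.9, 35. ]), 74.4, 'z', 0.064)
.578,-.094,.022,.036 (630, array([579.2, -88.4]), array([35.1, 48.4]), 80.8, 'z', 0.0283)
.431,-.021,.064,.08 (56, array([431.4, -20.2]), array([6.4, 6.7]), 73.5, 'z', 0.0692)
tray [293.1 -77.1] [118.6  40.4] 89.1
tray [579.1 -92.8] [79.  84.5] 6.6
tray [436.9 -22.6] [84.4 97. ] 76.6
tray [431.  113.5] [83.8 94.2] 72.6
tray [440.2 257.4] [ 67.8 118.6] 9.6
side cover (343, array([441., 258.]), array([34.9, 36.9]), 75.3, 'z', 0.0233) lens (280, array([429.2, 114.5]), array([35.6, 35.5]), 5.7, 'z', 0.0633) filter (394, array([577.6, -93. ]), array([46.9, 50.4]), 81.6, 'z', 0.0272) cap (18, array([430.1, -19.3]), array([7.8, 6.3]), 22.7, 'z', 0.0678)
scene cover (329, array([440.3, 258.6]), array([34.7, 36.2]), 73.6, 'z', 0.023) lens (250, array([427.7, 114.3]), array([34.3, 35.1]), 17.8, 'z', 0.0631) filter (297, array([578.5, -92.1]), array([47.8, 49.4]), 81.7, 'z', 0.0272) cap (16, array([429.4, -18.6]), array([7.3, 5.8]), 8.2, 'z', 0.0674)
```

View pics/side9.png

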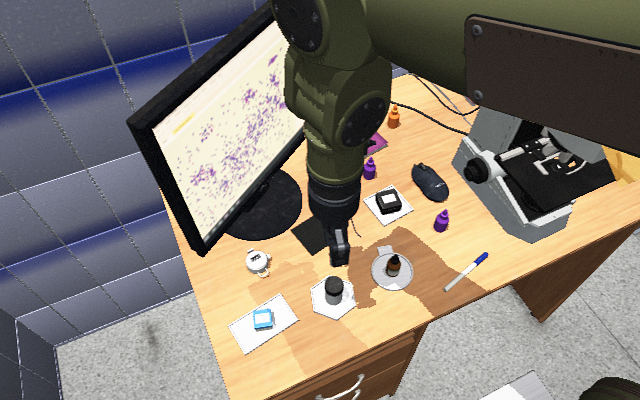

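All four stand within about 4 mm of their tray centres at the right heights: cover box at pixel (263,319), lens case (334,290), bottle (393,265), filter case (388,202). The counter hasn't moved from (258,262).

```bash
python3 -c "
from bench import manip
print(manip.finish_job())"
```

```text
the job is handed in; nothing more can be done
None
```

The job is handed in: all four accessories stand upright in their own trays, each measured within about 4 mm of centre, and the tally counter was left where it was; no verdict came back.

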